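# Feed a witness coupon into the laser marking station

## Robot

A 6-joint arm with a two-finger parallel gripper is mounted at the origin on the work surface. World frame = base frame: x ahead of the robot, y to its left, z up, the work surface at z = 0. Lengths are in mm, angles in degrees, forces in N, time in s.
With the tool pointing down it reaches from about 350 to 850 mm from the base axis. Payload 8.1 kg.
Tool frame: the origin (TCP) lies at the very end of the fingers, on their centre line; the grasp point (between the pads) lies 19 mm behind it (r.grip_depth is the distance from the TCP to the grasp point, in mm); y points along the fingers, z is the direction in which the jaws open and shut, and the axes are right-handed (so a half turn about y gives the same grasp; the last joint's range is limited). The gripper opens to 85 mm and grips with 20 to 120 N. Pads are 22 mm wide; open, the fingers measure 114 mm over their backs; the gripper's body (76 mm by 85 mm) begins 54 mm behind the grasp point. The pads swing forward as they close: fully open they stand 13 mm farther back than shut.
Start: joints at [-68.205, 7.471, 85.268, -0, 87.261, -4.893], TCP at [269.502, -536.073, 231.292] pointing down, gripper open.
Joint ranges: [-169.43, 169.43], [-51.17, 129.36], [1.28, 143.12], [-76.62, 256.62], [0, 156.53], [-152.29, 152.29]. Speed limits (degrees/s): [136.94, 136.94, 159.86, 180, 180, 180].

## Interface

Orientations are given as [roll, pitch, yaw] about the fixed x, y, z axes, in that order (R = Rz(yaw) Ry(pitch) Rx(roll)).
In Python, from bench import readout, eyes, r gives the robot as it stands. The module is installed in compiled form; this text tells all that it offers.
- The arm moves only by the tool move_arm, never from a script. Its argument "motion" is text: rows parted by semicolons, each of 6 numbers parted by spaces: the shift along the world's x, y, z in cm, then the turn, a rotation vector about the world's x, y, z in degrees. A call has 1 to 10 rows; each row is the pose to reach, as a shift and turn from the pose commanded when the call began; what a row does not reach only later rows make up. A row lasts 1/12 s, in which the tool goes at most 41.7 mm and 7.16 degrees, less where a joint would pass 70% of its speed; a pose out of reach is approached as far as the arm can. A call with a gripper value outside its range is refused whole. "fingers" is the finger opening in cm, from 0 to 8.54, set as the call begins (left out, the last holds). The fingers move at their own pace and stop on an object; "squeeze" is the grip in N (left out, the last holds). Time passes only in rows, so rows that repeat a pose let the fingers close. It gives the time, the measured TCP pose, the force and the opening at its end, in the units of the state.
- readout.sense(): the state, without advancing time (a new reading comes with each control period).
- eyes.snapshot(name): name is "side" or "top" or "wrist"; returns a dict with "image" (400x640x3 uint8, blue, green, red), "fx", "fy", "cx", "cy" (pixels), "dist_coeffs" ([k1, k2, p1, p2, k3] as OpenCV has them; the pictures are not rectified), "world_to_cam" (4x4, takes a point from world to camera coordinates). Camera axes: x right, y down, z forward; pixel columns grow to the right and rows downward; lengths in mm; the calibration is good to about 2 mm. A picture is of the moment at which its call begins. There is no depth.
- r.hand_in(): hands the job in, once; it reports no verdict.
The state is a dict: "time": time; "joint_pos": joint angles; "qd": joint speeds; "joint_efforts": joint torques, N m; "tool_pos": TCP position; "tcp_rot": TCP orientation; "ft_force": force on the tool from outside, world axes, zero at the start; "wrist_torque": the same for the moment, N m; "finger_gap": finger opening in mm.
Only numpy, scipy, OpenCV 4.12 (cv2) and the standard library are available. Lean on these libraries where they do the work, as an engineer would, in place of code of your own. Each camera call takes 0.05 s, during which the arm holds its last target. There are 200 camera calls.

## Task

The blank blue test coupon lying on the infeed of the laser marking station has to go in for marking. With the orange-handled push stick, feed it through the narrow guide channel, past the sprung side roller, and press it firmly home against the end stop under the amber guard for half a second, so that the pin in the stop is pushed in; the printed resin is brittle, so never push harder than about 20 N and keep the gripper off the coupon. Then leave it there, lay the stick back in its rest as it was, and leave the other things on the bench as they are.

Things in the scene. Friction and masses are not known exactly. Their poses are not given: they have to be found in the camera images.
- station: Laser coupon marking station, fixed to the bench. Origin on the bench straight under the throat, where the parallel channel begins; +x is the feed direction, +z up. Aluminium base plate 300 x 110, top 30 above the bench, from x = -100 (start of the open infeed) to x = 200.
- throat (a point): Centre of the channel floor at the throat (station x = 0, y = 0, 30 above the bench). Channel: two steel fences 8 high, 18.5 apart, from x = 0 to 158. Before it two lead-in rails, 8 high, flare out by 25 degrees each, from the throat back to x = -42.
- guard_slot (a point): Middle of the top edge of the opening in the front panel of the clear amber guard (station x = 10, 58 above the bench); the opening is 26 wide. The guard covers x = 8 to 151, y = -49 to 49, up to 97 above the bench.
- head_top (a point): Centre of the top of the grey marking head, 62 square, 225 above the bench, over station x = 64 to 126. Its post at x = 176, y = 36 is 240 high.
- roller_spot (a point): Innermost point of the white sprung side roller, at station x = 66; it stands 4 into the channel from the +y fence. The coupon must push it aside: a bump, then a steady drag of about 3 to 8 N while the coupon slides past, so a rise of force here is not yet the stop. It keeps the coupon in place when the stick is withdrawn.
- stop_holder: Dark bracket of the end stop, origin on the base plate at station x = 170, same axes as the station. It carries a steel rod with a black knob outside and the stop block, 16 wide, 12 high, inside the channel. The block is clamped rigidly, its face anywhere from 80 to 115 past the throat, set anew each time and not measured: find it by feel, as a firm rise of force over the roller's drag.
- present (a joint): Sprung brass part-present pin in the stop's face: 0 when free, standing 3 out of the face; 0.003 (m) when pushed in flush by the coupon's front end, that is when the coupon is home on the stop. It takes less than 1 N.
- coupon: Blank blue printed resin coupon 60 (x) x 16 (y) x 10 (z), about 14 g. Origin at the centre of its underside, +x its leading end. It starts flat on the infeed in front of the throat, somewhat off-centre and turned.
- coupon_front (a point): centre of the coupon's leading end face
- coupon_tail (a point): centre of the coupon's rear end face, where the stick pushes
- stick: Push stick 240 long, about 80 g, flat underside. Origin at the centre of the underside; +x towards the pushing tip. Blade x = -20 to 120: white, 12 wide, 12 high, square end. Handle x = -120 to -20: orange, 16 wide, 26 high. Balance point near x = -37. Carry its underside 3 to 5 above the channel floor to push the coupon squarely.
- stick_tip (a point): centre of the stick's square pushing end (x = 120, 6 above its underside)
- stick_grip (a point): middle of the handle, good place to grip across the 16 width (x = -60, 13 above the underside)
- rest: Grey rest for the stick, fixed to the bench: plate 225 x 60 x 6, two notched supports 12 thick at x = -104 (notch 25 wide, handle) and x = 70 (notch 21 wide, blade); notch floors 26, cheek tops 38 above the bench. Origin on the bench under its centre; the stick lies with its origin over the rest's origin and its +x along the rest's +x.
- tray: White open sorting tray 130 x 100 x 22, three lanes, holding marked coupons. Leave alone. Origin at the centre of its underside.
- marked_a: Blue coupon 60 x 16 x 10 with a black mark, already done, lying in the tray. Leave alone. Origin at the centre of its underside.
- marked_b: White coupon 60 x 16 x 10 with a black mark, already done, lying in the tray. Leave alone. Origin at the centre of its underside.
- skull: White 3D-printed skull vault model, a pale open ring 166 across and 85 high with brow and cheekbones. Leave alone. Origin at the centre of its underside.
- implant: Blue 3D-printed cranial implant plate, a shallow dish 100 across and 24 high. Leave alone. Origin at the centre of its underside.
- bottle: Clear laboratory bottle with blue cap, 72 across, 160 high. Leave alone. Origin at the centre of its underside.
- caliper: Digital caliper lying flat, 200 long, 14 high. Leave alone. Origin at the centre of its underside.
- dish: White specimen dish, 90 across, 18 high. Leave alone. Origin at the centre of its underside.
Things that resemble listed ones, but are neither listed nor needed, are in the scene too. What is meant by the stick is not yellow, and is the larger of those in its own colour.

How it is judged (in metres and radians):
On the way, in this order (a step that is already met when the one before it is completed fails the run):
1. the push stick is lifted out of its rest (z of stick in the frame of rest above 0.04 m), for 0.1 s.
2. the stick's tip has driven the whole coupon in past the throat (x of coupon_tail in the frame of station above 0.005 m and x of stick_tip in the frame of station above 0 m), for 0.05 s.
3. the coupon is pressed squarely home on the stop (over 3 N on the stop and its pin for 0.3 s) (contact force between coupon and stop_holder above 3 N and value of joint present above 0.0015 m and x of coupon_front in the frame of station between 0.076 and 0.119 m and y of coupon in the frame of station between -0.003 and 0.003 m and angle between the x axis of coupon and the x axis of station, either way round below 0.06 rad and angle between coupon's own z axis and vertical below 0.05 rad), for 0.3 s.
At the end, for the whole second after the job is handed in: The coupon lies flat in the channel, home on the stop with the pin pushed in (within 1.5 mm of flush), 3 mm from the centreline at most, straight to 0.06 rad; the stick lies still in both notches of its rest, tip as at the start, within 20 mm lengthwise and 8 mm sideways, level to 0.08 rad (value of joint present above 0.0015 m and x of coupon_front in the frame of station between 0.076 and 0.119 m and y of coupon in the frame of station between -0.003 and 0.003 m and angle between the x axis of coupon and the x axis of station, either way round below 0.06 rad and angle between coupon's own z axis and vertical below 0.05 rad and x of stick in the frame of rest between -0.02 and 0.02 m and y of stick in the frame of rest between -0.008 and 0.008 m and z of stick in the frame of rest between 0.022 and 0.029 m and x of stick_tip in the frame of rest above 0.09 m and angle between stick's own z axis and vertical below 0.08 rad and linear speed of each of stick, coupon below 0.02 m/s); the robot touches nothing.
It fails at once if the stick pushes the coupon with more than 22 N (contact force between stick and coupon above 22 N).
It fails at once if the gripper or arm touches the coupon (contact force between any of the fingers, the arm and coupon above 0.3 N).
It fails at once if a bystander is shifted by more than 15 mm (distance of any of tray, marked_a, marked_b, skull, implant, bottle, caliper, dish from where it was at the start of the episode above 0.015 m).
It also fails if it takes over 72 s, if anything falls off the work surface, if the arm or the gripper's body presses on something with over 40 N, if the wrist force passes 120 N, or if a joint passes its speed limit or range.

## Working session

There is one attempt and no reset: what is moved stays moved. The work goes in short steps, Python scripts to look and compute and a tool call to move; the robot and the scene stay as the last step left them, time stands still between calls to the robot, and variables do not carry over. Pictures are saved under pics/ and viewed, about 8 in all and at most 12, crops included, and the job is handed in when it is done.

Besides the shell and the picture viewer there is one more tool, called after "Request:" as a command line: name --argument value ..., lists and objects as JSON in quotes. move_arm: Moves the arm, as the interface text tells. Its arguments: {"type":"object","properties":{"motion":{"type":"string"},"fingers":{"type":"number"},"squeeze":{"type":"number"}},"required":["motion"]}

```bash
mkdir -p pics; cat > h.py <<'E'
import numpy as np, cv2
from bench import readout, eyes, r
def snap(n,f=None):
    s=eyes.snapshot(n)
    s['K']=np.array([[s['fx'],0,s['cx']],[0,s['fy'],s['cy']],[0,0,1.]]);s['d']=np.array(s['dist_coeffs'],float)
    s['T']=np.array(s['world_to_cam'],float)
    if f: cv2.imwrite('pics/'+f,s['image'])
    return s
def ray(s,px,z):
    p=cv2.undistortPoints(np.array(px,float).reshape(-1,1,2),s['K'],s['d']).reshape(-1,2)
    R=s['T'][:3,:3];c=-R.T@s['T'][:3,3]
    d=np.c_[p,np.ones(len(p))]@R
    return c+d*((z-c[2])/d[:,2])[:,None]
def proj(s,P):
    R=s['T'][:3,:3]
    return cv2.projectPoints(np.array(P,float).reshape(-1,1,3),cv2.Rodrigues(R)[0],s['T'][:3,3],s['K'],s['d'])[0].reshape(-1,2)
E
python3 - <<'E'
from h import *
a=snap('top','top0.png');b=snap('side','side0.png')
for s in(a,b):
    R=s['T'][:3,:3];print(-R.T@s['T'][:3,3],R[2],s['fx'])
print(readout.sense())
E
```

```text
[ 436.79208617  -73.56319055 1515.51217461] [ 0.07688328 -0.00198029 -0.99703813] 444.6046207873821
[-182.75482076  895.7049502  1151.97139264] [ 0.4719062  -0.61734352 -0.62943745] 406.1386206925263
{'time': 0.1, 'joint_pos': array([-6.82064162e+01,  7.51107619e+00,  8.53252607e+01, -6.56174054e-04,
        8.72611467e+01, -4.89242363e+00]), 'qd': array([ 0.01965362, -0.01609344, -0.15688632,  0.02672574, -0.02914954,
       -0.0226416 ]), 'joint_efforts': array([ 9.79343640e-04, -5.70951855e+01, -5.01941729e+01, -1.54984909e-04,
        8.15581356e-03,  1.10798334e-05]), 'tool_pos': array([ 269.2930691 , -535.60335752,  230.3249657 ]), 'tcp_rot': array([-9.00971843e+01,  7.66091389e-03, -1.53313967e+02]), 'ft_force': array([-0.30194771, -0.04701517,  0.31496776]), 'wrist_torque': array([-0.03026846, -0.02552503,  0.04097336]), 'finger_gap': 85.40308426401685}
```

View pics/top0.png

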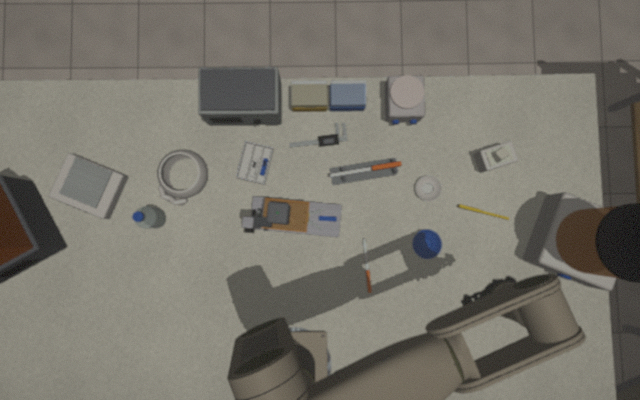

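View pics/side0.png

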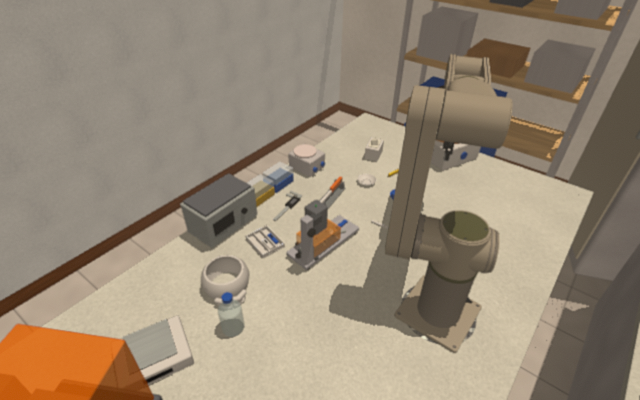

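The top view shows the station at (250–340, 200–235) with its infeed to the right and the coupon at about (327,218). The rest and stick are at (330–400, 160–180), handle to the right. The short orange stick at (367,265) is the decoy. Next I'll take a closer crop and print coordinates.

```bash
python3 - <<'E'
from h import *
s=snap('top')
im=s['image']
c=cv2.resize(im[150:250,240:415],None,fx=4.5,fy=4.5,interpolation=cv2.INTER_CUBIC);cv2.imwrite('pics/crop1.png',c)
hsv=cv2.cvtColor(im,cv2.COLOR_BGR2HSV)
def comps(m,z,n):
    k,l,st,ce=cv2.connectedComponentsWithStats(m)
    for i in range(1,k):
        if st[i,4]>8:
            (cx,cy),(w,h),an=cv2.minAreaRect(np.argwhere(l==i)[:,::-1].astype(np.float32))
            print(n,st[i],ce[i].round(1),w,h,round(an,1),ray(s,[ce[i]],z).round(0))
roi=np.zeros(im.shape[:2],np.uint8);roi[140:310,230:460]=255
comps(cv2.inRange(hsv,(105,110,60),(125,255,255))&roi,40,'blue')
comps(cv2.inRange(hsv,(0,150,100),(16,255,255))&roi,50,'orange')
print(ray(s,[[320,200],[330,200],[320,210]],0))
w=snap('wrist','w0.png');R=w['T'][:3,:3];print(-R.T@w['T'][:3,3],R)
E
```

```text
blue [261 166   5   9  24] [262.9 169.6] 2.5298221111297607 8.538147926330566 18.4 [[646.  96.  40.]]
blue [320 217  16   4  49] [327.6 218.1] 3.0 15.0 90.0 [[ 482. -118.   40.]]
blue [420 230  21  24 281] [431.3 240.7] 25.298221588134766 15.495159149169922 71.6 [[ 403. -459.   40.]]
orange [373 162  27   8 107] [385.9 165.4] 3.945575714111328 26.797035217285156 80.5 [[ 654. -314.   50.]]
orange [367 271   2   6  11] [367.5 273.3] 5.0 1.0 90.0 [[ 300. -245.   50.]]
[[ 545.02864372  -93.82588556    0.        ]
 [ 544.59094766 -127.99673089    0.        ]
 [ 510.83129198  -93.35485107    0.        ]]
[ 329.4418458  -506.17772943  373.22360787] [[ 0.44906977 -0.89349535 -0.00154804]
 [-0.86112274 -0.43326018  0.26599482]
 [-0.23833584 -0.11811718 -0.96397322]]
```

View pics/crop1.png

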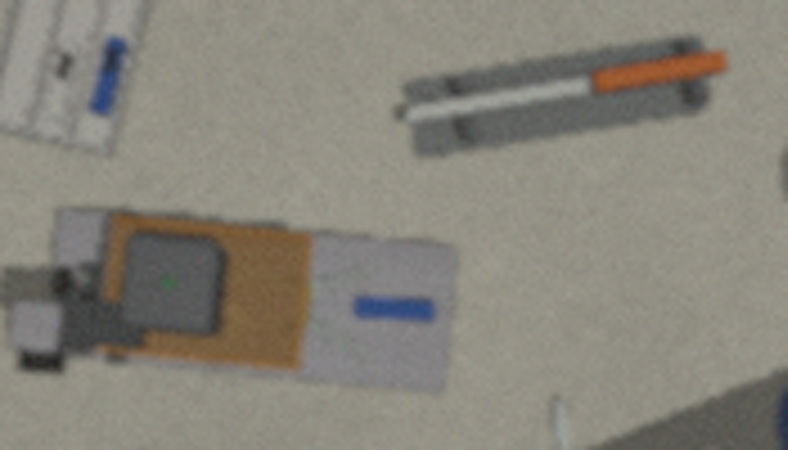

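Request:
move_arm --motion "3 2.5 1 0 0 7; 6 5 2 0 0 14; 9 7.5 3 0 0 21; 12 10 4 0 0 28; 15 13 5 0 0 35; 18 16 6 0 0 42; 21 19 7 0 0 49; 24 22 7 0 0 56; 27 25 7 0 0 63; 30 28 7 0 0 70" --fingers 8.5

```text
time: 1.03
tool_pos: [565.2, -260.0, 301.7]
tcp_rot: [-90.0, -0.0, -83.0]
ft_force: [0.2, -0.9, 0.2]
finger_gap: 85.1
```

Request:
move_arm --motion "2 1.6 0 0 0 3; 2 1.6 0 0 0 3; 2 1.6 0 0 0 3"

```text
time: 1.28
tool_pos: [584.7, -244.2, 300.5]
tcp_rot: [-90.1, 0.0, -80.2]
ft_force: [-0.2, -0.7, -0.6]
finger_gap: 84.9
```

```bash
python3 - <<'E'
from h import *
w=snap('wrist','w1.png');R=w['T'][:3,:3];print(-R.T@w['T'][:3,3],R,w['fx']);s=readout.sense();print(s['tool_pos'],s['tcp_rot'],s['joint_pos'],s['time'])
E
```

```text
[ 573.25374837 -178.46287495  443.35542116] [[ 0.98531298  0.17075379 -0.00121261]
 [ 0.16495067 -0.94994253  0.26533085]
 [ 0.04415434 -0.26163395 -0.96415666]] 358.32577266735854
[ 583.89704063 -245.30791837  300.74222678] [-9.00607463e+01  1.21409184e-02 -8.02892752e+01] [-2.74097184e+01  1.17219125e+01  7.33631963e+01 -2.70810228e-02
  9.49706548e+01 -3.71227829e+01] 1.3333
```

View pics/w1.png

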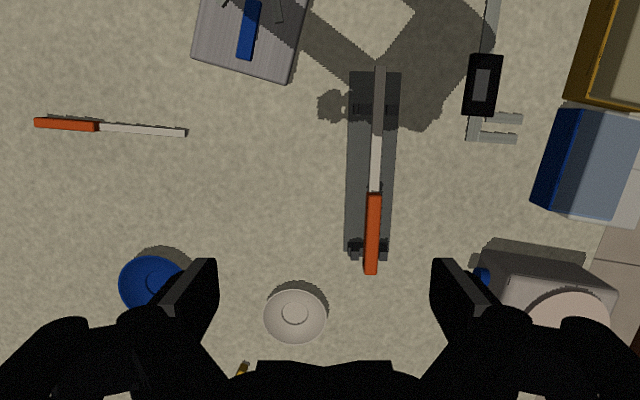

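The wrist view shows the stick with its handle from (371,274) to (374,193) and its tip at (380,66). The infeed end of the base plate has corners near (192,57) and (288,84). I'll measure both.

```bash
cat > m.py <<'E'
from h import *
def rect(m):
    k,l,st,ce=cv2.connectedComponentsWithStats(m);i=1+np.argmax(st[1:,4])
    return cv2.boxPoints(cv2.minAreaRect(np.argwhere(l==i)[:,::-1].astype(np.float32))),st[i,4]
def roi(m,x0,y0,x1,y1):
    o=np.zeros_like(m);o[y0:y1,x0:x1]=m[y0:y1,x0:x1];return o
E
python3 - <<'E'
from m import *
s=snap('wrist');im=s['image'];hsv=cv2.cvtColor(im,cv2.COLOR_BGR2HSV)
o,a=rect(roi(cv2.inRange(hsv,(0,150,100),(16,255,255)),340,180,400,290))
P=ray(s,o,52);print('handle',a,o.round(0).tolist(),P.round(1).tolist())
# mid of short sides
L=sorted(P.tolist(),key=lambda p:p[1]);h0=np.mean(L[:2],0);h1=np.mean(L[2:],0)
print('rear',h0,'front',h1,np.linalg.norm(h1-h0),'w',np.linalg.norm(np.subtract(L[0],L[1])))
tip=ray(s,[[380,66]],38)[0];print('tip',tip,'len',np.linalg.norm((tip-h0)[:2]))
d=tip-h0;print('yaw',np.degrees(np.arctan2(d[1],d[0])),np.degrees(np.arctan2(*(h1-h0)[1::-1])))
print('base corners',ray(s,[[192,57],[288,84]],30))
b,a=rect(roi(cv2.inRange(hsv,(105,110,60),(125,255,255)),225,0,275,80));print('coup',b.tolist(),ray(s,b,40).round(1).tolist())
E
```

```text
handle 994 [[364.0, 273.0], [369.0, 194.0], [382.0, 195.0], [377.0, 274.0]] [[653.0, -363.9, 52.0], [639.0, -267.0, 52.0], [653.4, -265.5, 52.0], [668.4, -362.4, 52.0]]
rear [ 660.70360804 -363.1476559    52.        ] front [ 646.24058601 -266.26962769   52.        ] 97.95167867094175 w 15.426528940214803
tip [ 624.48765923 -130.25509846   38.        ] len 235.69161685871063
yaw 98.83898435184655 98.49103517824537
base corners [[ 421.9308645  -153.9607827    30.        ]
 [ 529.43062166 -164.89074571   30.        ]]
coup [[235.43104553222656, 56.672420501708984], [243.2427215576172, 14.489391326904297], [257.637939453125, 17.155170440673828], [249.82627868652344, 59.338199615478516]] [[471.4, -146.9, 40.0], [474.7, -104.5, 40.0], [489.8, -104.7, 40.0], [486.8, -147.1, 40.0]]
```

Request:
move_arm --motion "2 -2 -3 0 0 -1; 4 -4 -6 0 0 -1; 6.2 -6.2 -9 0 0 -1; 6.2 -6.2 -12 0 0 -1; 6.2 -6.2 -15 0 0 -1; 6.2 -6.2 -18 0 0 -1; 6.2 -6.2 -20 0 0 -1; 6.2 -6.2 -20 0 0 -1; 6.2 -6.2 -20 0 0 -1"

```text
time: 2.13
tool_pos: [644.0, -308.4, 99.9]
tcp_rot: [-90.2, 0.1, -81.4]
ft_force: [-0.3, -0.0, 1.6]
finger_gap: 84.9
```

```bash
python3 - <<'E'
from m import *
s=snap('wrist','w2.png');im=s['image'];hsv=cv2.cvtColor(im,cv2.COLOR_BGR2HSV)
st=readout.sense();print(st['tool_pos'],st['tcp_rot'])
o,a=rect(cv2.inRange(hsv,(0,150,100),(16,255,255)))
P=ray(s,o,52);print('handle',a,o.round(0).tolist(),P.round(1).tolist())
R=s['T'][:3,:3];print(-R.T@s['T'][:3,3])
E
```

```text
[ 645.53025345 -308.90876372  102.47217554] [-8.99754715e+01 -2.93987165e-02 -8.14156193e+01]
handle 2345 [[328.0, 217.0], [354.0, 217.0], [354.0, 315.0], [328.0, 315.0]] [[645.0, -302.2, 52.0], [659.3, -300.0, 52.0], [670.0, -361.5, 52.0], [654.4, -363.8, 52.0]]
[ 634.3022131  -242.64217066  242.81026833]
```

View pics/w2.png

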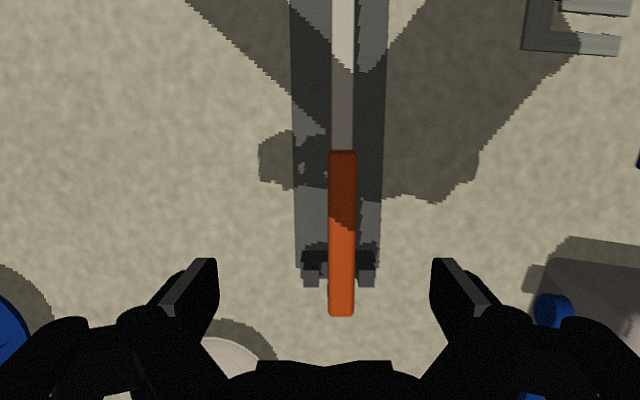

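The handle is vertical in the image at column 341, from row 150 to 315, so it's aligned with the tool. I'll let the arm settle to find the command offset.

Request:
move_arm --motion "0 0 0 0 0 0; 0 0 0 0 0 0; 0 0 0 0 0 0"

```text
time: 2.43
tool_pos: [647.0, -308.4, 103.9]
tcp_rot: [-89.8, -0.1, -81.3]
ft_force: [-0.3, -0.3, -0.4]
finger_gap: 85.0
```

Request:
move_arm --motion "0.6 0.5 0 0 0 0; 0.6 0.5 -2 0 0 0; 0.6 0.5 -4 0 0 0; 0.6 0.5 -6 0 0 0; 0.6 0.5 -7 0 0 0; 0.6 0.5 -7.5 0 0 0; 0.6 0.5 -8.0 0 0 0; 0.6 0.5 -8.0 0 0 0; 0.6 0.5 -8.0 0 0 0"

```text
time: 3.18
tool_pos: [652.6, -302.9, 22.4]
tcp_rot: [-89.9, -0.0, -81.3]
ft_force: [-0.1, -0.2, 0.5]
finger_gap: 85.1
```

```bash
python3 - <<'E'
from m import *
s=snap('wrist','w3.png');im=s['image'];hsv=cv2.cvtColor(im,cv2.COLOR_BGR2HSV)
for i in range(3):
    st=readout.sense();print(st['tool_pos'],st['tcp_rot'],st['ft_force']);eyes.snapshot('wrist')
o,a=rect(cv2.inRange(hsv,(0,150,60),(16,255,255)))
P=ray(s,o,52);print('handle',a,o.round(0).tolist(),P.round(1).tolist(), P.mean(0))
print(proj(s,[st['tool_pos']+[0,0,19]]))
E
```

```text
[ 652.80031113 -303.09738165   22.75916983] [-8.99073762e+01 -6.98251125e-02 -8.13113709e+01] [-0.04358912 -0.26297799 -0.34179914]
[ 652.80477924 -303.15960039   22.85405355] [-8.99010686e+01 -7.56208708e-02 -8.13152386e+01] [-1.01207256 -1.22365312 -0.15832726]
[ 652.74833854 -303.14617506   22.78387558] [-8.99043004e+01 -7.56961861e-02 -8.13135442e+01] [0.02364392 0.13811143 0.33718539]
handle 7861 [[301.0, 366.0], [301.0, 184.0], [348.0, 184.0], [348.0, 366.0]] [[648.1, -332.5, 52.0], [638.7, -262.7, 52.0], [653.7, -260.4, 52.0], [665.7, -329.8, 52.0]] [ 651.57539812 -296.36063028   52.        ]
[[324.78170676 285.84981012]]
```

Request:
move_arm --motion "0 0 0 0 0 0; 0 0 0 0 0 0; 0 0 0 0 0 0; 0 0 0 0 0 0; 0 0 0 0 0 0; 0 0 0 0 0 0; 0 0 0 0 0 0; 0 0 0 0 0 0" --fingers 1.0 --squeeze 90

```text
time: 4.05
tool_pos: [652.0, -302.8, 21.5]
tcp_rot: [-90.0, -0.0, -81.3]
ft_force: [-0.4, 0.3, 1.5]
finger_gap: 14.6
```

Request:
move_arm --motion "0 0 1.5 0 0 0; 0 0 3 0 0 0; 0 0 5 0 0 0; 0 0 8 0 0 0; 0 0 12 0 0 0; -1 2 16 0 0 -3; -2.5 5 20 0 0 -6; -4 9 24 0 0 -10; -6 13 28 0 0 -14.5; -6 13 28 0 0 -14.5"

```text
time: 4.88
tool_pos: [593.6, -176.9, 299.7]
tcp_rot: [-89.8, -0.0, -96.1]
ft_force: [0.2, 0.5, -1.2]
finger_gap: 14.8
```

Request:
move_arm --motion "0 0 0 0 0 0; 0 0 0 0 0 0; 0 0 0 0 0 0"

```text
time: 5.13
tool_pos: [594.4, -178.1, 297.1]
tcp_rot: [-89.9, -0.1, -95.8]
ft_force: [-0.1, -0.4, -1.8]
finger_gap: 14.6
```

```bash
python3 - <<'E'
from m import *
s=snap('wrist','w4.png');snap('top','t4.png')
st=readout.sense();print(st['tool_pos'],st['tcp_rot'],st['ft_force'],st['wrist_torque'],st['joint_pos'])
E
```

```text
[ 593.83919028 -178.52151723  294.51241251] [-9.01279347e+01  1.93512169e-02 -9.58487558e+01] [ 0.04251287  0.0743952  -1.93301108] [-0.04932552  0.02096405  0.00770014] [-2.14588559e+01  9.73961888e+00  7.62317376e+01 -1.58301061e-02
  9.41570664e+01 -1.56112515e+01]
```

View pics/w4.png

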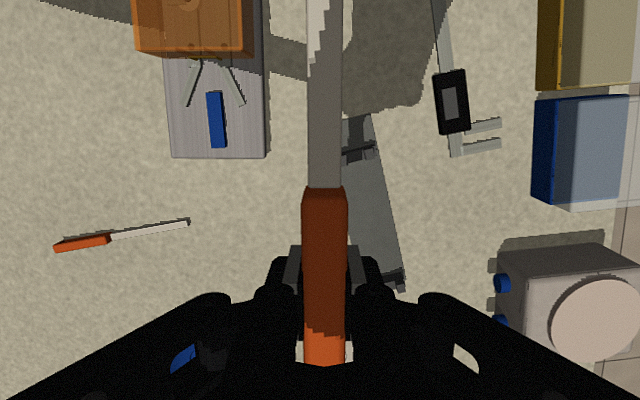

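The view shows base plate end corners at (171,157) and (266,157). Lead-in rail ends are at (187,106) and (243,105), and the coupon is at about (207–226, 90–147). The stick is held straight. Measuring now.

```bash
python3 - <<'E'
from m import *
s=snap('wrist');im=s['image'];hsv=cv2.cvtColor(im,cv2.COLOR_BGR2HSV)
b,a=rect(roi(cv2.inRange(hsv,(105,120,60),(125,255,255)),195,80,235,155));P=ray(s,b,40)
print('coup',b.round(1).tolist(),P.round(1).tolist(),[np.linalg.norm(P[i]-P[i-1]).round(1) for i in range(4)])
C=ray(s,[[171,157],[266,157],[266,80],[166,75]],30);print('base',C.round(1).tolist())
f=lambda v:np.degrees(np.arctan2(v[1],v[0]))
print(f(C[0]-C[1]),f(C[2]-C[1]),f(C[3]-C[0]))
print('rails',ray(s,[[187,106],[243,105]],38),'guard front bottom z~58 mid',ray(s,[[195,54]],58))
o,a=rect(roi(cv2.inRange(hsv,(0,150,40),(16,255,255)),295,180,355,300));print(o.tolist())
c=cv2.resize(im[40:170,150:290],None,fx=4.5,fy=4.5,interpolation=cv2.INTER_CUBIC);cv2.imwrite('pics/crop4.png',c)
E
```

```text
coup [[206.10000610351562, 92.30000305175781], [220.10000610351562, 90.9000015258789], [225.8000030517578, 146.89999389648438], [211.89999389648438, 148.3000030517578]] [[476.0, -86.4, 40.0], [491.2, -86.6, 40.0], [487.2, -146.2, 40.0], [471.5, -146.2, 40.0]] [np.float64(59.9), np.float64(15.2), np.float64(59.7), np.float64(15.8)]
base [[419.2, -151.8, 30.0], [528.2, -163.2, 30.0], [540.1, -80.2, 30.0], [432.2, -63.0, 30.0]]
173.9859078686087 81.86341560434984 81.63879736301725
rails [[ 451.90978665  -98.12997337   38.        ]
 [ 512.89861915 -103.73842038   38.        ]] guard front bottom z~58 mid [[477.10813488 -50.0075595   58.        ]]
[[301.0, 186.0], [347.0, 186.0], [347.0, 299.0], [301.0, 299.0]]
```

View pics/crop4.png

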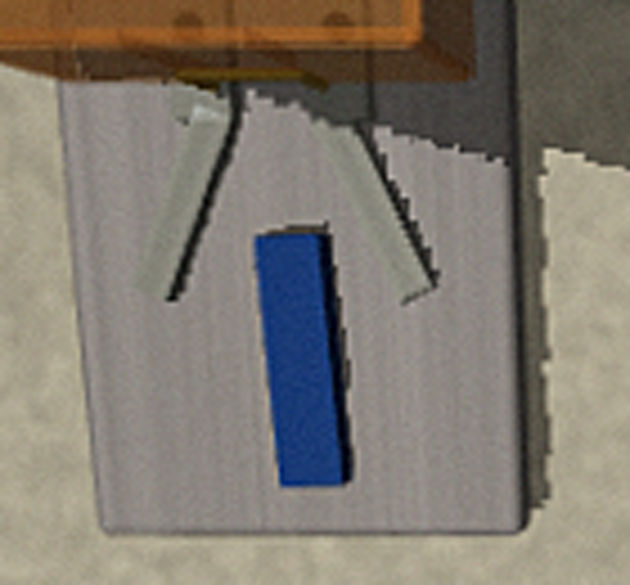

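The crop shows the base corners, rail inner ends at about (163,295) and (402,303), and the coupon turned about 4° from the plate. I'll recompute the axis from these.

```bash
python3 - <<'E'
from m import *
s=snap('wrist')
q=lambda L:np.array(L,float)/4.5+[150-.4,40-.4]
f=lambda v:np.degrees(np.arctan2(v[1],v[0]))
C=ray(s,q([[103,530],[518,530],[513,150],[62,90]]),30);print(C.round(1).tolist(),f(C[0]-C[1])-90,f(C[2]-C[1]),f(C[3]-C[0]))
Rr=ray(s,q([[163,295],[402,303],[135,285],[435,283],[232,120],[318,120]]),38);print('rails',Rr.round(1).tolist(),Rr[:2].mean(0),f(Rr[0]-Rr[1])-90,np.linalg.norm(Rr[0]-Rr[1]),Rr[4:].mean(0))
t=snap('top');im=t['image'];
st=readout.sense();print(st['tool_pos'])
# head top (225) & guard via the top camera first crop: head corners crop1 px
h=np.array([[124,233],[220,236],[217,334],[121,326]],float)/4.5+[240-.4,150-.4]
H=ray(t,h,225);print('head',H.round(1).tolist(),H.mean(0))
B=np.array([[58,208],[457,245],[442,390]],float)/4.5+[240-.4,150-.4]
B=ray(t,B,30);print('base top',B.round(1).tolist(),f(B[0]-B[1]),f(B[2]-B[1])-90,np.linalg.norm(B[0]-B[1]),np.linalg.norm(B[2]-B[1]),B[1:].mean(0))
E
```

```text
[[420.7, -152.3, 30.0], [526.5, -163.4, 30.0], [538.4, -72.7, 30.0], [432.5, -47.0, 30.0]] 83.97813411458117 82.55833502665932 83.59735074211606
rails [[450.7, -97.1, 38.0], [508.0, -105.2, 38.0], [444.4, -94.0, 38.0], [516.7, -101.5, 38.0], [474.7, -59.5, 38.0], [495.0, -61.8, 38.0]] [ 479.36730659 -101.15127696   38.        ] 81.88844450244025 57.92441163617595 [484.85419487 -60.67705554  38.        ]
[ 593.85734001 -178.56526151  294.03512276]
head [[526.9, 62.9, 225.0], [524.2, 0.9, 225.0], [461.0, 3.4, 225.0], [466.9, 65.1, 225.0]] [494.74223245  33.07371148 225.        ]
base top [[559.8, 132.5, 30.0], [528.4, -164.0, 30.0], [421.1, -151.1, 30.0]] 83.95465576042167 83.10162699276441 298.2460916651948 108.05864663081745 [ 474.77023441 -157.55525485   30.        ]
```

Request:
move_arm --motion "-1 -2.5 0 0 0 0; -3 -5 -1 0 0 0; -5 -8 -3 0 0 0; -7 -11 -6 0 0 0; -9 -14 -9 0 0 0; -11.5 -16.5 -12 0 0 0; -13.5 -16.5 -15 0 0 0; -13.5 -16.5 -18 0 0 0; -13.5 -16.5 -19 0 0 0; -13.5 -16.5 -19 0 0 0"

```text
time: 6.22
tool_pos: [456.5, -341.1, 101.3]
tcp_rot: [-90.4, 0.3, -95.9]
ft_force: [-0.2, -0.1, -0.9]
finger_gap: 14.7
```

Request:
move_arm --motion "0 0 0 0 0 0; 0 0 0 0 0 0; 0 0 0 0 0 0; 0 0 0 0 0 0; 0 0 0 0 0 0"

```text
time: 6.63
tool_pos: [460.6, -343.3, 107.6]
tcp_rot: [-89.9, -0.1, -95.8]
ft_force: [-0.3, 0.5, -0.0]
finger_gap: 14.6
```

```bash
python3 - <<'E'
from m import *
s=snap('wrist','w5.png');t=snap('top','t5.png');
st=readout.sense();print(st['tool_pos'],st['tcp_rot'],st['ft_force'],st['time'])
z=st['tool_pos'][2]
# blade white in top view
im=t['image'];hsv=cv2.cvtColor(im,cv2.COLOR_BGR2HSV)
T=st['tool_pos'];a=np.radians(st['tcp_rot'][2]+180);u=np.array([np.cos(a),np.sin(a),0])
print('pred tip px',proj(t,[T+u*182+[0,0,10]]),proj(t,[T+u*42+[0,0,30]]))
c=cv2.resize(im[170:300,270:430],None,fx=4.5,fy=4.5,interpolation=cv2.INTER_CUBIC);cv2.imwrite('pics/crop5.png',c)
ws=cv2.cvtColor(s['image'],cv2.COLOR_BGR2HSV)
o,ar=rect(roi(cv2.inRange(ws,(0,150,30),(16,255,255)),280,100,370,300));print(o.tolist(),ray(s,o,z+30).round(1).tolist(),'pred front',T+u*42)
E
```

```text
[ 459.98051978 -343.08759605  106.80491329] [-8.99357211e+01 -4.85155417e-02 -9.57829702e+01] [ 0.40068764  0.14869051 -1.06434277] 6.7333
pred tip px [[342.44051666 218.23425264]] [[387.93124161 222.02970798]]
[[300.9999694824219, 298.9999694824219], [300.9999694824219, 185.99996948242188], [346.9999694824219, 185.99996948242188], [346.9999694824219, 298.9999694824219]] [[452.3, -342.6, 136.8], [457.2, -301.7, 136.8], [472.1, -303.2, 136.8], [468.6, -344.3, 136.8]] pred front [ 464.21246451 -301.30134659  106.80491329]
```

View pics/crop5.png

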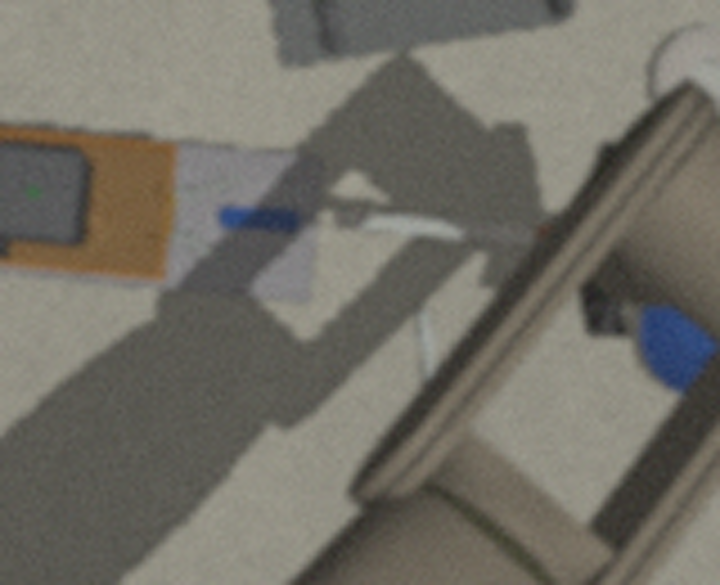

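Request:
move_arm --motion "-0.3 0 -2 0 0 0; -0.3 0 -4 0 0 0; -0.3 0 -5.5 0 0 0; -0.3 0 -6.5 0 0 0; -0.3 0 -7 0 0 0; -0.3 0 -7.2 0 0 0; -0.3 0 -7.2 0 0 0; -0.3 0 -7.2 0 0 0"

```text
time: 7.4
tool_pos: [457.0, -343.5, 34.9]
tcp_rot: [-89.9, -0.0, -95.8]
ft_force: [-0.1, 0.1, -0.5]
finger_gap: 14.4
```

Request:
move_arm --motion "0 0 0 0 0 0; 0 0 0 0 0 0; 0 0 0 0 0 0"

```text
time: 7.65
tool_pos: [456.7, -343.3, 34.6]
tcp_rot: [-89.9, -0.0, -95.8]
ft_force: [-0.1, 0.8, -1.4]
finger_gap: 14.8
```

```bash
cat > p.py <<'E'
from m import *
def stat():
    L=[]
    for i in range(4):
        st=readout.sense();L.append(np.r_[st['tool_pos'],st['tcp_rot'],st['ft_force']]);
        if i<3: s=eyes.snapshot('wrist')
    m=np.mean(L,0);d=m[:3]-[485,-59,30]
    u=np.array([.1063,.9943,0]);v=np.array([-.9943,.1063,0])
    print('t',st['time'],'tcp',m[:3].round(1),'rot',m[3:6].round(2),'F',m[6:].round(2),'tip sx',(d@u+181).round(1),'tcp sy',(d@v).round(1),'tip sy',(d@v+181*np.sin(np.radians(m[5]+180-83.9))).round(1),'under',(m[2]+4).round(1))
if __name__=='__main__': stat()
E
python3 p.py
```

```text
t 7.8 tcp [ 456.6 -343.2   34.4] rot [-8.996e+01 -3.000e-02 -9.581e+01] F [ 0.34  0.04 -1.08] tip sx -104.6 tcp sy -2.0 tip sy -1.1 under 38.4
```

Request:
move_arm --motion "0 0 -0.2 0 0 0; 0 0 -0.45 0 0 -0.2; 0 0 -0.45 0 0 -0.2; 0.1 0.7 -0.45 0 0 -0.2; 0.2 1.5 -0.45 0 0 -0.2; 0.3 2.2 -0.45 0 0 -0.2; 0.4 3 -0.45 0 0 -0.2; 0.45 3.7 -0.45 0 0 -0.2; 0.5 4.4 -0.45 0 0 -0.2; 0.5 4.4 -0.45 0 0 -0.2"

```text
time: 8.63
tool_pos: [461.4, -297.3, 29.3]
tcp_rot: [-90.0, 0.0, -95.9]
ft_force: [-0.4, 0.3, -0.7]
finger_gap: 14.8
```

```bash
python3 p.py; python3 - <<'E'
from m import *
t=snap('top');im=t['image']
c=cv2.resize(im[190:250,270:400],None,fx=6,fy=6,interpolation=cv2.INTER_CUBIC);cv2.imwrite('pics/crop6.png',c)
hsv=cv2.cvtColor(im,cv2.COLOR_BGR2HSV)
b,a=rect(roi(cv2.inRange(hsv,(105,110,40),(125,255,255)),295,200,345,235));print(a,b.tolist(),ray(t,b,40).round(1).tolist())
E
```

```text
t 8.7833 tcp [ 461.5 -298.2   29.4] rot [-90.     0.   -95.96] F [-0.3  -0.2  -1.17] tip sx -59.4 tcp sy -2.0 tip sy -1.6 under 33.4
44 [[311.0, 219.0], [311.0, 216.0], [327.0, 216.0], [327.0, 219.0]] [[479.4, -62.6, 40.0], [489.3, -62.7, 40.0], [488.7, -115.8, 40.0], [478.7, -115.6, 40.0]]
```

View pics/crop6.png

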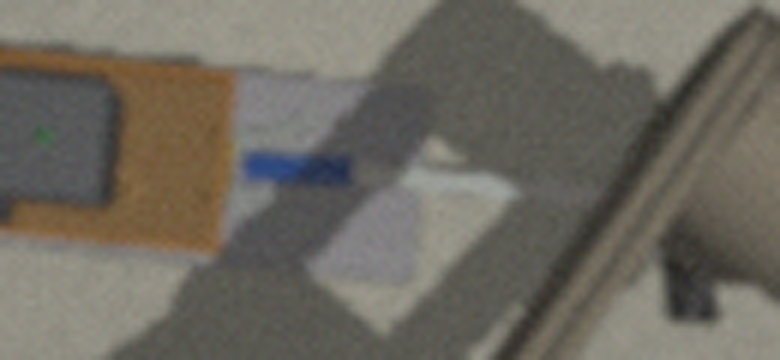

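The coupon is straight in front of the tip, with its front at the throat (crop x 245–350). I'll continue slowly.

Request:
move_arm --motion "0 0.4 0.05 0 0 0; 0.05 0.8 0.05 0 0 0; 0.1 1.2 0.05 0 0 0; 0.1 1.6 0.05 0 0 0; 0.15 2 0.05 0 0 0; 0.2 2.4 0.05 0 0 0; 0.2 2.8 0.05 0 0 0; 0.25 3.2 0.05 0 0 0; 0.25 3.6 0.05 0 0 0; 0.3 3.9 0.05 0 0 0"

```text
time: 9.67
tool_pos: [464.3, -259.4, 29.8]
tcp_rot: [-90.0, 0.0, -96.0]
ft_force: [-0.9, 0.3, -1.6]
finger_gap: 14.7
```

```bash
python3 p.py
```

```text
t 9.8167 tcp [ 464.4 -259.4   29.8] rot [-9.001e+01  1.000e-02 -9.599e+01] F [-0.34  0.34 -1.32] tip sx -20.4 tcp sy -0.8 tip sy -0.5 under 33.8
```

Request:
move_arm --motion "0 0.3 0 0 0 0; 0.05 0.6 0 0 0 0; 0.1 0.9 0 0 0 0; 0.1 1.2 0 0 0 0; 0.15 1.5 0 0 0 0; 0.15 1.8 0 0 0 0; 0.2 2 0 0 0 0; 0.2 2.2 0 0 0 0"

```text
time: 10.48
tool_pos: [466.4, -237.7, 29.9]
tcp_rot: [-90.0, -0.0, -96.0]
ft_force: [0.5, 0.1, -0.3]
finger_gap: 14.4
```

Request:
move_arm --motion "0.0 0.15 0 0 0 0; 0.03 0.3 0 0 0 0; 0.05 0.45 0 0 0 0; 0.06 0.6 0 0 0 0"

```text
time: 10.82
tool_pos: [467.2, -233.2, 30.4]
tcp_rot: [-89.9, -0.1, -96.0]
ft_force: [-1.2, -5.7, -0.3]
finger_gap: 15.0
```

```bash
python3 p.py
```

```text
t 10.9667 tcp [ 467.2 -232.8   30.3] rot [-89.96  -0.1  -96.01] F [-0.59 -4.68 -1.18] tip sx 6.3 tcp sy -0.8 tip sy -0.5 under 34.3
```

Request:
move_arm --motion "0.02 0.15 0 0 0 0; 0.03 0.3 0 0 0 0; 0.05 0.4 0 0 0 0; 0.05 0.5 0 0 0 0"

```text
time: 11.3
tool_pos: [467.6, -227.6, 30.1]
tcp_rot: [-90.0, -0.1, -96.0]
ft_force: [-0.8, -5.1, -0.6]
finger_gap: 14.8
```

Request:
move_arm --motion "0.02 0.2 0 0 0 0; 0.04 0.35 0 0 0 0; 0.05 0.5 0 0 0 0; 0.06 0.6 0 0 0 0; 0.06 0.6 0 0 0 0"

```text
time: 11.72
tool_pos: [468.3, -221.3, 30.1]
tcp_rot: [-90.0, -0.0, -96.0]
ft_force: [-0.3, -4.5, -0.2]
finger_gap: 14.6
```

Request:
move_arm --motion "0.01 0.1 0 0 0 0; 0.02 0.2 0 0 0 0; 0.03 0.28 0 0 0 0; 0.03 0.28 0 0 0 0"

```text
time: 12.05
tool_pos: [468.5, -218.4, 30.0]
tcp_rot: [-90.0, -0.0, -96.0]
ft_force: [-0.1, -5.0, -0.7]
finger_gap: 14.9
```

Request:
move_arm --motion "0.01 0.1 0 0 0 0; 0.02 0.2 0 0 0 0; 0.03 0.29 0 0 0 0; 0.03 0.29 0 0 0 0"

```text
time: 12.38
tool_pos: [468.8, -215.5, 30.0]
tcp_rot: [-90.0, -0.0, -96.0]
ft_force: [-0.6, -4.9, -0.5]
finger_gap: 14.7
```

Request:
move_arm --motion "0.01 0.1 0 0 0 0; 0.02 0.2 0 0 0 0; 0.03 0.3 0 0 0 0; 0.03 0.3 0 0 0 0"

```text
time: 12.72
tool_pos: [469.4, -215.4, 31.0]
tcp_rot: [-89.9, -0.3, -96.0]
ft_force: [-3.3, -17.4, 0.4]
finger_gap: 14.9
```

Force rose firmly to 17 N with no travel, at a coupon front of about x = 84, so this is the stop. I'll ease back slightly and hold.

Request:
move_arm --motion "0 -0.04 0 0 0 0; 0 -0.04 0 0 0 0; 0 -0.04 0 0 0 0; 0 -0.04 0 0 0 0; 0 -0.04 0 0 0 0; 0 -0.04 0 0 0 0; 0 -0.04 0 0 0 0; 0 -0.04 0 0 0 0"

```text
time: 13.38
tool_pos: [469.4, -215.4, 30.8]
tcp_rot: [-89.9, -0.2, -96.0]
ft_force: [-1.6, -15.8, 0.4]
finger_gap: 14.5
```

```bash
python3 p.py; python3 - <<'E'
from m import *
s=snap('side','s7.png');im=s['image']
c=cv2.resize(im[190:270,280:370],None,fx=7,fy=7,interpolation=cv2.INTER_CUBIC);cv2.imwrite('pics/crop7.png',c)
u=np.array([.1063,.9943,0]);p=np.array([485,-59,40]);print((proj(s,[p+u*x for x in(0,24,84,95)])-[280,190])*7)
E
```

```text
t 13.5333 tcp [ 469.4 -215.4   30.8] rot [-89.9   -0.25 -96.02] F [-1.750e+00 -1.558e+01 -1.000e-02] tip sx 23.8 tcp sy -1.1 tip sy -0.8 under 34.8
[[366.57665392 282.72777535]
 [337.49161649 303.8879056 ]
 [262.56218734 358.41158073]
 [248.46903272 368.66840129]]
```

View pics/crop7.png

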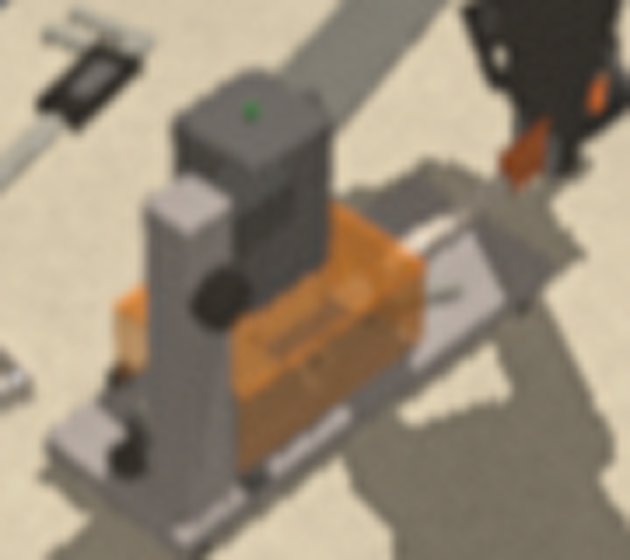

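The side view shows the stick in under the guard with the force purely axial at 15.6 N, held for over 0.5 s. Now withdrawing straight back, then lifting.

Request:
move_arm --motion "-0.02 -0.2 0 0 0 0; -0.05 -0.5 0 0 0 0; -0.11 -1 0 0 0 0; -0.2 -2 0 0 0 0; -0.4 -4 0 0 0 0; -0.65 -6 0 0 0 0; -0.85 -8 0 0 0 0; -1.05 -10 0 0 0 0; -1.3 -12 0 0 0 0; -1.5 -14 0.2 0 0 0"

```text
time: 14.42
tool_pos: [453.2, -353.6, 31.1]
tcp_rot: [-90.1, 0.1, -96.0]
ft_force: [0.6, -0.6, -0.7]
finger_gap: 14.8
```

Request:
move_arm --motion "0 0 1 0 0 0; 0 0 3 0 0 0; 0 0 6 0 0 0; 0 0 9 0 0 0; 2 0 11 0 0 0; 5 0 12 0 0 0; 8 0.5 12 0 0 4; 11 2 12 0 0 8; 14 3 12 0 0 12; 17 5 12 0 0 14.7"

```text
time: 15.25
tool_pos: [624.9, -303.2, 151.9]
tcp_rot: [-90.0, -0.0, -81.2]
ft_force: [0.1, -1.0, -2.1]
finger_gap: 14.8
```

```bash
python3 p.py
```

```text
t 15.4 tcp [ 627.  -299.8  151.5] rot [-8.994e+01  8.000e-02 -8.099e+01] F [-0.61  1.21 -1.29] tip sx -43.4 tcp sy -166.8 tip sy -119.6 under 155.5
```

Request:
move_arm --motion "1.5 -0.2 0 0 0 -0.2; 2.5 -0.3 -2 0 0 -0.2; 2.5 -0.3 -5 0 0 -0.2; 2.5 -0.3 -7.5 0 0 -0.2; 2.5 -0.3 -9 0 0 -0.2; 2.5 -0.3 -9.5 0 0 -0.2; 2.5 -0.3 -9.5 0 0 -0.2; 2.5 -0.3 -9.5 0 0 -0.2; 2.5 -0.3 -9.5 0 0 -0.2"

```text
time: 16.15
tool_pos: [650.2, -306.6, 59.6]
tcp_rot: [-89.8, -0.1, -81.5]
ft_force: [0.4, -0.2, -0.5]
finger_gap: 14.5
```

```bash
python3 p.py
```

```text
t 16.3 tcp [ 650.2 -306.5   59.4] rot [-89.84  -0.13 -81.52] F [ 0.32 -0.09 -0.7 ] tip sx -47.5 tcp sy -190.6 tip sy -145.0 under 63.4
```

Request:
move_arm --motion "0.2 0.35 -0.5 0 0 0.2; 0.2 0.35 -1 0 0 0.2; 0.2 0.35 -1.3 0 0 0.2; 0.2 0.35 -1.5 0 0 0.2; 0.2 0.35 -1.5 0 0 0.2; 0.2 0.35 -1.5 0 0 0.2"

```text
time: 16.8
tool_pos: [650.7, -302.0, 41.4]
tcp_rot: [-90.0, 0.0, -81.3]
ft_force: [-0.4, -0.0, -0.5]
finger_gap: 14.8
```

```bash
python3 p.py
```

```text
t 16.95 tcp [ 650.9 -302.2   41.8] rot [-90.01   0.   -81.31] F [-0.08 -0.21 -0.92] tip sx -43.2 tcp sy -190.8 tip sy -144.6 under 45.8
```

Request:
move_arm --motion "0.12 -0.05 -0.3 0 0 0; 0.12 -0.05 -0.7 0 0 0; 0.12 -0.05 -1.1 0 0 0; 0.12 -0.05 -1.4 0 0 0; 0.12 -0.05 -1.6 0 0 0; 0.12 -0.05 -1.8 0 0 0; 0.12 -0.05 -1.8 0 0 0; 0.12 -0.05 -1.8 0 0 0"

```text
time: 17.62
tool_pos: [652.1, -302.6, 23.7]
tcp_rot: [-90.0, 0.0, -81.3]
ft_force: [-0.4, -0.4, -0.8]
finger_gap: 14.7
```

```bash
python3 p.py
```

```text
t 17.7667 tcp [ 652.3 -302.7   24. ] rot [-8.999e+01 -1.000e-02 -8.131e+01] F [-0.12 -0.31 -1.01] tip sx -43.5 tcp sy -192.2 tip sy -146.0 under 28.0
```

Down another 2 mm to touch, then release and rise.

Request:
move_arm --motion "0 0 -0.1 0 0 0; 0 0 -0.17 0 0 0; 0 0 -0.17 0 0 0; 0 0 -0.17 0 0 0"

```text
time: 18.1
tool_pos: [652.1, -302.6, 22.1]
tcp_rot: [-90.0, 0.0, -81.3]
ft_force: [0.4, 0.2, -1.1]
finger_gap: 14.6
```

Request:
move_arm --motion "0 0 0 0 0 0; 0 0 0 0 0 0; 0 0 0 0 0 0; 0 0 0 0 0 0; 0 0 0 0 0 0; 0 0 0 0 0 0; 0 0 0 0 0 0; 0 0 0 0 0 0" --fingers 7

```text
time: 18.77
tool_pos: [652.2, -302.6, 22.2]
tcp_rot: [-90.0, 0.0, -81.3]
ft_force: [0.5, 0.5, 0.4]
finger_gap: 70.0
```

Request:
move_arm --motion "0 0 1 0 0 0; 0 0 3 0 0 0; 0 0 6 0 0 0; 0 0 10 0 0 0; 0 0 14 0 0 0; 0 0 18 0 0 0; 0 0 22 0 0 0; 0 0 25 0 0 0; 0 0 25 0 0 0; 0 0 25 0 0 0"

```text
time: 19.6
tool_pos: [653.6, -303.4, 277.3]
tcp_rot: [-89.7, -0.3, -81.3]
ft_force: [-0.4, -0.2, -0.6]
finger_gap: 69.8
```

```bash
python3 - <<'E'
from m import *
s=snap('wrist','w8.png');hsv=cv2.cvtColor(s['image'],cv2.COLOR_BGR2HSV)
o,a=rect(roi(cv2.inRange(hsv,(0,150,60),(16,255,255)),250,100,400,320));print(a,o.round().tolist(),ray(s,o,52).round(1).tolist())
st=readout.sense();print(st['tool_pos'],st['finger_gap'],st['time'])
t=snap('top');c=cv2.resize(t['image'][150:250,240:415],None,fx=4.5,fy=4.5,interpolation=cv2.INTER_CUBIC)
w=s['image'];cv2.imwrite('pics/fin.png',np.hstack([cv2.resize(c,(400,229)),cv2.resize(w,(366,229))]))
E
```

```text
1349 [[314.0, 132.0], [328.0, 132.0], [328.0, 223.0], [314.0, 223.0]] [[638.9, -266.7, 52.0], [652.9, -264.6, 52.0], [667.8, -360.6, 52.0], [652.8, -362.8, 52.0]]
[ 652.56323113 -302.84986232  274.00924082] 69.84739663382038 19.65
```

View pics/fin.png

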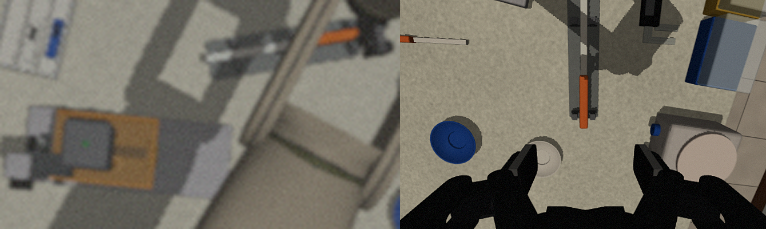

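The stick lies in both notches at its original position, within about 1.5 mm. The infeed is empty and the coupon is under the guard. I'll hand in.

```bash
python3 -c "
from bench import r
print(r.hand_in())"
```

```text
the job is handed in; nothing more can be done
None
```

The coupon is pressed home on the stop, the stick is back in its rest, and the job was handed in at about 20 s of the 72 s allowed.

- **Push:** I fed the coupon through the throat and past the roller, where the drag was about 5 N. At a coupon front of about x = 84 mm the force rose sharply with no further travel, so I took that as the stop. I held it at about 15.7 N for over 0.6 s. The highest wrist reading was about 17.7 N, under the 20 N limit.
- **Stick:** After release, the handle measured within about 1.5 mm of where it started. In the picture the stick lies in both notches, and the arm is clear above it.
- **Not checked directly:** The pin and the coupon's final position under the guard can't be seen in the pictures. That the coupon is home rests on the force rise, the purely axial push and the empty infeed. I did not re-measure the bystanders, but no unexpected contact force showed on any move.

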